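# Prop the sample chest's lid on its long stay

### The job

The lid of the wooden cheese-sample chest has been thrown wide open. Flip up the longer of the two steel stays inside the chest until it stands on its stop, then bring the lid down so that it rests propped half open on that stay. Leave the shorter stay lying down.

Things in the scene. Friction and masses are not known exactly. Their poses are not given: they have to be found in the camera images.
- chest: Wooden chest, fixed; 220 (own x) by 280 (own y) by 70 mm high, walls 10 mm; origin under its centre, on the table. Lid hinged along its +x rim, facing world +y, turned 0 to 32 degrees to the robot. Inside, two steel stays pivot at own x = -30 mm, 55 mm above the table, one at own y = +60, one at -60 mm (they may be swapped). Else only floor samples under 30 mm and a 46 mm rail below the pivots.
- lid (a joint): Lid hinge, rad: 0 shut, 1.57 upright, more leans back (stop 1.85); starts 1.57 to 1.72. Board 220 mm from hinge to free edge, 280 wide, 10 thick, 0.3 kg; hinge line on its inner face, at the chest's own x = +110 mm, 70 mm above the table. Stiff hinge: stays put above about 1.15 rad, sinks slowly by itself below about 0.85. It meets the raised long stay at 0.57, the raised short one at 0.38.
- stay_long (a joint): Pivot of the longer stay, rad: 0 lying level, pointing to the chest's own +x; 1.57 upright; 1.71 at its stop, 8 degrees past upright, away from the lid's hinge; the lid's weight keeps it there. Starts 0 to 0.12. Turns easily in the chest's x-z plane, stays put near upright. Flat bar 10 mm wide (chest's own y), 8 mm thick, round tip 12 mm across.
- stay_long_tip (a point): Middle of the free end of the longer stay, on the bar's centre line, 115 mm from its pivot axis.
- stay_short (a joint): Pivot of the shorter stay, a like bar of 75 mm from pivot axis to free end; same values. Starts at 0, to be left lying.

How it is judged:
On the way, in this order (a step that is already met when the one before it is completed fails the run):
1. the long stay is flipped up while the lid is still wide open (value of joint stay_long above 1.4 rad and value of joint lid above 1.2 rad), for 0.2 s.
2. the lid has come down on the long stay (value of joint stay_long above 1.5 rad and value of joint lid between 0.46 and 0.68 rad), for 0.2 s.
At the end, for the whole second after the job is handed in: The long stay is up (above 1.5 rad, its stop is at 1.71), the lid rests still on it (lid between 0.46 and 0.68 rad, nominally 0.57), and the short stay lies down (below 0.3 rad) (all of step 2 and value of joint stay_short below 0.3 rad and velocity of joint lid between -0.05 and 0.05 rad/s); the robot touches nothing.
It fails at once if the shorter stay is flipped up (value of joint stay_short above 0.6 rad).
It also fails if it takes over 48 s, if anything falls off the work surface, if the arm or the gripper's body presses on something with over 40 N, if the wrist force passes 120 N, or if a joint passes its speed limit or range.

### The arm

A 6-joint arm with a two-finger parallel gripper is mounted at the origin on the work surface. World frame = base frame: x ahead of the robot, y to its left, z up, the work surface at z = 0. Lengths are in m, angles in rad, forces in N, time in s.
With the tool pointing down it reaches from about 0.35 to 0.85 m from the base axis. Payload 8.1 kg.
Tool frame: the origin (TCP) lies at the very end of the fingers, on their centre line; the grasp point (between the pads) lies 19 mm behind it; z points along the fingers, y is the direction in which the jaws open and shut (so a half turn about z gives the same grasp; the last joint's range is limited). The gripper opens to 93 mm and grips with 3 to 60 N. Pads are 15 mm wide; open, the fingers measure 128 mm over their backs; the gripper's body (75 mm by 188 mm) begins 65 mm behind the grasp point.
Start: joints at [-1.218, 0.13, 1.488, -0, 1.523, -0.085], TCP at [0.254, -0.543, 0.184] pointing down, gripper open.
Joint ranges: [-2.96, 2.96], [-0.89, 2.26], [0.02, 2.5], [-1.34, 4.48], [0, 2.73], [-2.66, 2.66]. Speed limits (rad/s): [2.39, 2.39, 2.79, 3.14, 3.14, 3.14].

### API

Orientations are given as a unit quaternion [x, y, z, w].
In Python, from cell import arm, imaging gives the robot as it stands. The module is installed in compiled form; this text tells all that it offers.
- The arm moves only by the shell command python3 -m crank 'ROWS' [FORCE]. ROWS is JSON, a list of rows, each a list of 7 numbers: the opening, from 0 (shut) to 1 (fully open), then the shift along the world's x, y, z in mm, then the turn, a rotation vector about the world's x, y, z in rad. A call has exactly 8 rows; each row shifts and turns the pose as measured when the row begins; what a row does not reach is not made up. A row lasts 1/8 s, in which the tool goes at most 62.5 mm and 10.7 degrees, less where a joint would pass 70% of its speed; a pose out of reach is approached as far as the arm can. A call with a gripper value outside its range is refused whole. The fingers move at their own pace and stop on an object; FORCE is the grip in N (left out, the last holds). Time passes only in rows, so rows that do not move let the fingers close, or fill a call up. It gives the time, the measured TCP pose, the force and the opening at its end, in the units of the state.
- arm.state(): the state, without advancing time (a new reading comes with each control period).
- imaging.snapshot(name): name is "side" or "top"; returns a dict with "frame" (420x560x3 uint8, red, green, blue), "fx", "fy", "cx", "cy" (pixels), "extrinsics" (4x4, takes a point from world to camera coordinates). Camera axes: x right, y down, z forward; pixel columns grow to the right and rows downward; lengths in m; the calibration is good to about 2 mm. A picture is of the moment at which its call begins. There is no depth.
- arm.hand_in(): hands the job in, once; it reports no verdict.
Trained networks look in a picture, given as the dict that the camera call returned (one of the last four; its "shot" number tells which), for a name from the list of things; names that differ only in an ending like _2 or _b are one class to them, and where a whole thing is asked for, a point or a joint stands for the part that bears it (a point fixed in the world has none). Each returns a list of dicts, best first, with "conf" (0 to 1); they miss things now and then, are a little off and sometimes report something else, mostly with a low value. They report only what shows in the picture. A call takes as long as a camera call.
- imaging.regions_of(picture, thing): "region" (420x560 bool, what is visible of it) and "rect" ([left, top, width, height] in pixels, round what is visible of it).
The state is a dict: "time_s": time; "qpos": joint angles; "qvel": joint speeds; "joint_efforts": joint torques, N m; "tool_pos": TCP position; "orientation": TCP orientation; "ft_force": force on the tool from outside, world axes, zero at the start; "torque": the same for the moment, N m; "finger_gap": finger opening in m.
Only numpy, scipy, OpenCV 4.12 (cv2) and the standard library are available. Lean on these libraries where they do the work, as an engineer would, in place of code of your own. Each camera call takes 0.05 s, during which the arm holds its last target.

## Working session

There is one attempt and no reset: what is moved stays moved. The work goes in short steps, Python scripts to look and compute and a shell command to move; the robot and the scene stay as the last step left them, time stands still between calls to the robot, and variables do not carry over. Pictures are saved under pics/ and viewed, and the job is handed in when it is done.

```bash
mkdir -p pics
cat > h.py <<'E'
import numpy as np, cv2
from cell import arm, imaging
def save(p,n): cv2.imwrite('pics/'+n,p['frame'][:,:,::-1])
def proj(p,P):
    P=np.atleast_2d(P); E=np.array(p['extrinsics']); c=P@E[:3,:3].T+E[:3,3]
    return np.c_[p['fx']*c[:,0]/c[:,2]+p['cx'],p['fy']*c[:,1]/c[:,2]+p['cy']]
def ray(p,u,v):
    E=np.array(p['extrinsics']); R=E[:3,:3]; d=R.T@np.array([(u-p['cx'])/p['fx'],(v-p['cy'])/p['fy'],1]); return -R.T@E[:3,3],d
def atz(p,u,v,z):
    o,d=ray(p,u,v); return o+d*(z-o[2])/d[2]
E
python3 - <<'E'
from h import *
for n in('side','top'):
    p=imaging.snapshot(n); save(p,n+'0.png'); print(n,p['fx'],p['cx'],p['cy'],np.round(p['extrinsics'],3).tolist())
    for t in('chest','lid','stay_long','stay_short','stay_long_tip'):
        try:
            for r in imaging.regions_of(p,t)[:2]: print(t,round(r['conf'],2),r['rect'])
        except Exception as e: print(t,e)
s=arm.state(); print(s)
E
```

```text
side 430.2140350777627 276.1375119531634 207.4862158025205 [[0.976, -0.218, 0.015, -0.525], [-0.137, -0.662, -0.737, 0.159], [0.171, 0.717, -0.676, 0.569], [0.0, 0.0, 0.0, 1.0]]
chest 0.64 [90.6, 50.2, 335.4, 369.8]
lid 0.96 [92.2, 50.9, 226.2, 217.3]
stay_long 0.87 [281.2, 229.3, 56.1, 55.8]
stay_short 0.68 [224.4, 285.1, 34.1, 42.7]
stay_short 0.34 [286.6, 230.6, 51.1, 55.0]
stay_long_tip 0.7 [284.4, 231.1, 51.0, 55.1]
top 480.75715168902013 279.898135609315 210.01404164646297 [[-0.006, -1.0, -0.003, 0.02], [-0.985, 0.007, -0.175, 0.564], [0.175, 0.002, -0.985, 0.614], [0.0, 0.0, 0.0, 1.0]]
chest 0.57 [189.3, 115.0, 294.9, 301.7]
lid 0.71 [189.6, 119.5, 135.5, 299.8]
stay_long 0.97 [281.8, 188.1, 82.8, 34.6]
stay_short 0.96 [344.7, 266.7, 54.9, 26.5]
stay_long_tip 0.79 [285.4, 186.1, 79.1, 37.6]
{'time_s': 0.6, 'qpos': array([-1.21841650e+00,  1.30347783e-01,  1.48821501e+00, -5.60072436e-06,
        1.52301010e+00, -8.54107946e-02]), 'qvel': array([-1.39391691e-03, -8.86210818e-04, -2.08889809e-03, -5.03667482e-04,
        4.44615625e-05,  7.25633632e-04]), 'joint_efforts': array([-8.90863757e-04, -5.59410560e+01, -4.91796470e+01,  7.67323631e-02,
        2.29907362e-02, -1.50274741e-05]), 'tool_pos': array([ 0.2543757 , -0.54340782,  0.18415818]), 'orientation': array([ 9.76137900e-01,  2.17151559e-01, -1.45729050e-06,  1.01649688e-05]), 'ft_force': array([-0.13207371,  0.09469936, -0.19268694]), 'torque': array([-0.00328693,  0.00079105,  0.02964567]), 'finger_gap': 0.09298613093279849}
```

View pics/side0.png

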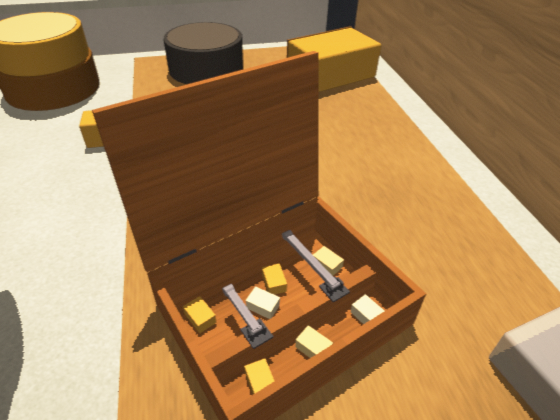

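View pics/top0.png

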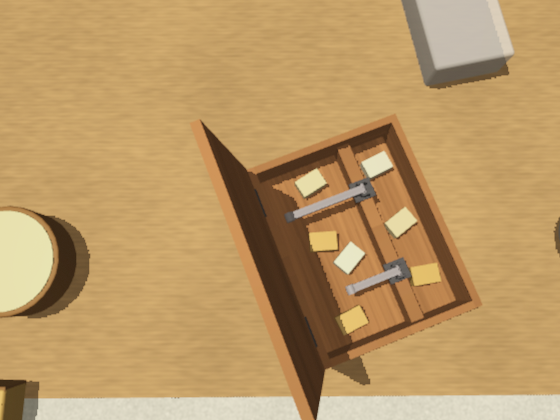

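```bash
cat >> h.py <<'E'
def Rz(a): c,s=np.cos(a),np.sin(a); return np.array([[c,-s,0],[s,c,0],[0,0,1]])
def W(q,P): return np.atleast_2d(P)@Rz(q[2]).T+[q[0],q[1],0]
def lidp(th,r,y,off=0): return [.11-r*np.cos(th)+off*np.sin(th),y,.07+r*np.sin(th)+off*np.cos(th)]
def stay(a,y,L): return [-.03+L*np.cos(a),y,.055+L*np.sin(a)]
def draw(p,q,th,a,n,sa=0):
    im=p['frame'][:,:,::-1].copy()
    def pl(P,c):
        pts=proj(p,W(q,P)); cv2.polylines(im,[np.int32(np.round(pts*8))],False,c,1,cv2.LINE_AA,3)
    pl([[x,y,.07] for x,y in((-.11,-.14),(-.11,.14),(.11,.14),(.11,-.14),(-.11,-.14))],(0,255,0))
    pl([lidp(th,r,y) for r,y in((0,-.14),(.22,-.14),(.22,.14),(0,.14))],(255,255,0))
    pl([stay(a,-.06,0),stay(a,-.06,.115)],(255,0,255)); pl([stay(sa,.06,0),stay(sa,.06,.075)],(255,0,0))
    cv2.imwrite('pics/'+n,im)
E
python3 - <<'E'
from h import *
from scipy.optimize import least_squares
t=imaging.snapshot('top'); s=imaging.snapshot('side')
obs=[(t,(396,118),0),(t,(479,302),0),(s,(422,296),0),
 (s,(318,58),1),(s,(102,111),2),(t,(290,216),3),(s,(289,236),3)]
def f(v):
    q=v[:3];r=[]
    P=[[-.11,-.14,.07],None,lidp(v[3],.22,-.14),lidp(v[3],.22,.14),stay(v[4],-.06,.113)]
    pts=[[-.11,-.14,.07],[-.11,.14,.07],[-.11,-.14,.07],lidp(v[3],.22,-.14),lidp(v[3],.22,.14),stay(v[4],-.06,.113),stay(v[4],-.06,.113)]
    for (c,uv,_),X in zip(obs,pts): r+=list(proj(c,W(q,X))[0]-uv)
    return r
r=least_squares(f,[.53,0,np.pi/2,1.6,.05]);print(r.x,np.round(r.fun,1))
np.save('q.npy',r.x);q=r.x
draw(t,q[:3],q[3],q[4],'t1.png');draw(s,q[:3],q[3],q[4],'s1.png')
print(W(q,[stay(q[4],-.06,.115),stay(q[4],-.06,0),stay(0,.06,.075),lidp(q[3],.22,0)]))
E
```

```text
[ 0.52721004 -0.09017967  1.91842198  1.69792691 -0.05790018] [ 0.6 -5.1  1.5  4.1  4.8 -0.8  4.  -5.  -5.2  0.7 -3.8  0.5 -1.9  0.2]
[[ 0.5547301   0.0099948   0.0483452 ]
 [ 0.59384109 -0.09794521  0.055     ]
 [ 0.455469   -0.06831136  0.055     ]
 [ 0.48023437  0.03946558  0.28822455]]
```

```bash
python3 -c "
import cv2,numpy as np
a=cv2.imread('pics/t1.png');b=cv2.imread('pics/s1.png');cv2.imwrite('pics/c1.png',cv2.resize(np.hstack([a[80:420,180:500],b[40:380,80:440]]),(800,400)))"
```

```text
(no output)
```

View pics/c1.png

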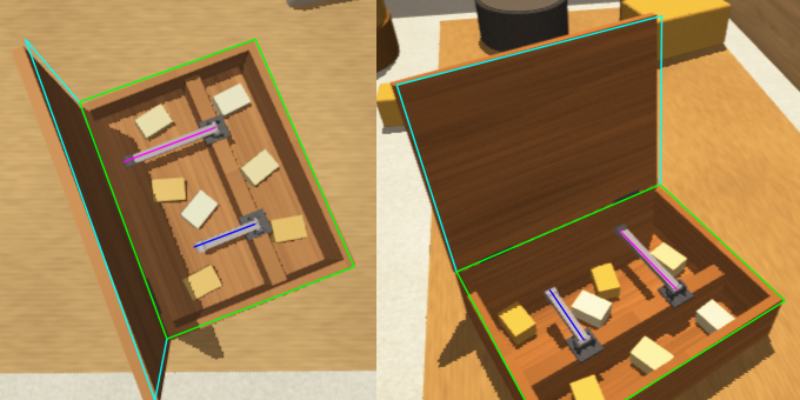

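```bash
python3 -c "
import cv2,numpy as np
a=cv2.imread('pics/top0.png');b=cv2.imread('pics/side0.png')
f=lambda im,u,v,r=25:cv2.copyMakeBorder(cv2.resize(im[max(v-r,0):v+r,max(0,u-r):u+r],(196,196),interpolation=cv2.INTER_NEAREST),2,2,2,2,0)
A=[f(a,396,118),f(a,479,302),f(a,325,360),f(a,250,172)];B=[f(b,422,296),f(b,318,205),f(b,228,394),f(b,160,285)]
C=[f(a,290,216),f(b,289,236),f(b,318,58),f(b,102,111)]
cv2.imwrite('pics/z1.png',np.vstack([np.hstack(x) for x in(A,B,C)]))"
```

```text
(no output)
```

View pics/z1.png

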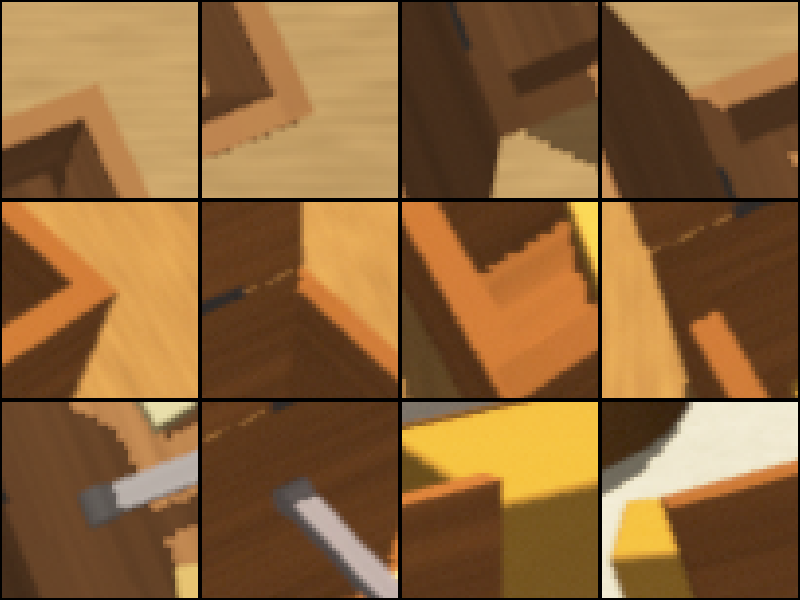

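Run:
```python
from h import *
from scipy.optimize import least_squares
t=imaging.snapshot('top'); s=imaging.snapshot('side')
obs=[(t,(395.2,114.4)),(t,(482.3,304.5)),(t,(247.5,169.5)),(s,(425.8,294)),(s,(318,197.3)),(s,(147.8,272.2)),
 (s,(318,54)),(s,(92.3,112.3)),(t,(286.4,218)),(s,(286.5,232.5))]
def f(v):
    q=v[:3];r=[];T=stay(v[4],-.06,.118);T[2]+=.003
    pts=[[-.11,-.14,.07],[-.11,.14,.07],[.11,-.14,.07],[-.11,-.14,.07],[.11,-.14,.07],[.11,.14,.07],lidp(v[3],.22,-.14),lidp(v[3],.22,.14),T,T]
    for (c,uv),X in zip(obs,pts): r+=list(proj(c,W(q,X))[0]-uv)
    return r
r=least_squares(f,[.53,0,np.pi/2,1.6,.05],loss='soft_l1');print(r.x,np.round(np.reshape(f(r.x),(-1,2)),1).tolist())
np.save('q.npy',r.x);q=r.x
draw(t,q[:3],q[3],q[4],'t2.png');draw(s,q[:3],q[3],q[4],'s2.png')
print(W(q,[stay(q[4],-.06,.115),stay(q[4],-.06,0),stay(0,.06,.075),lidp(q[3],.22,0)]),np.degrees(q[2]))
a=cv2.imread('pics/t2.png');b=cv2.imread('pics/s2.png');cv2.imwrite('pics/c2.png',cv2.resize(np.hstack([a[80:420,180:500],b[40:380,80:440]]),(800,400)))
```

```text
[ 0.52630645 -0.09160386  1.93257626  1.71513029 -0.03795259] [[0.7, -1.4], [0.3, 0.6], [-0.4, -1.0], [0.5, 0.6], [0.7, -0.7], [-1.5, 0.7], [-0.4, -1.3], [1.0, 0.4], [-2.9, 0.9], [-2.6, -0.1]]
[[ 0.552367    0.00905286  0.0506365 ]
 [ 0.59304074 -0.09842554  0.055     ]
 [ 0.45426307 -0.07075316  0.055     ]
 [ 0.47617328  0.04087066  0.28771242]] 110.7284631026621
```

View pics/c2.png

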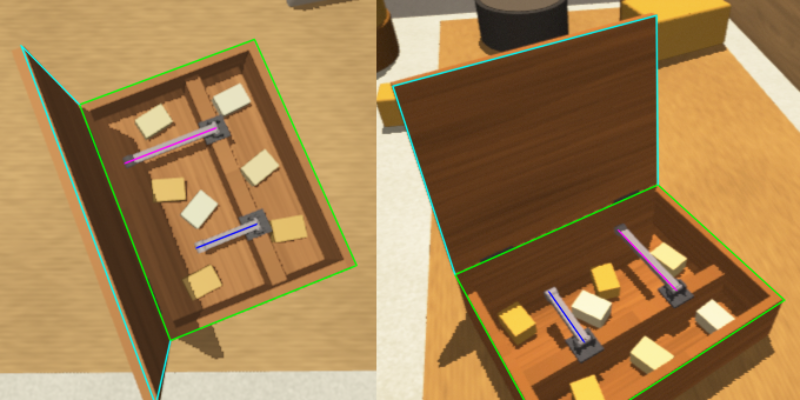

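```bash
python3 -m crank '[[0.5,31,52,0,0,0,0.17],[0.5,31,52,0,0,0,0.17],[0.5,31,52,0,0,0,0.17],[0.5,31,52,0,0,0,0.17],[0.5,31,52,0,0,0,0.17],[0.5,31,52,0,0,0,0.17],[0.5,31,52,0,0,0,0.17],[0.5,31,52,0,0,0,0.17]]' 5
cat >> h.py <<'E'
def to(ownx,owny,z,q=None):
    q=np.load('q.npy'); s=arm.state(); T=W(q,[ownx,owny,z])[0]; p=s['tool_pos']
    from scipy.spatial.transform import Rotation as R
    Rt=R.from_quat(s['orientation']).as_matrix(); y=Rt[:,1]; a=(np.arctan2(y[1],y[0])-(q[2]-np.pi/2)+np.pi/2)%np.pi-np.pi/2
    own=Rz(q[2]).T@(p-[q[0],q[1],0])
    print('t',round(s['time_s'],2),'own',np.round(own*1e3,1),'shift',np.round((T-p)*1e3,1),'yaw need',round(-a,3),'toolz',np.round(Rt[:,2],3),'F',np.round(s['ft_force'],1),'gap',round(s['finger_gap']*1e3,1),'j',np.round(s['qpos'],2))
E
python3 -c "
from h import *
to(.05,-.06,.1)"
```

```text
time_s: 1.8
tool_pos: [0.5059, -0.1179, 0.185]
orientation: [0.609, 0.793, 0.001, 0.002]
ft_force: [0.4, 0.3, 0.3]
finger_gap: 0.0466
t 1.8 own [-17.4  28.4 185. ] shift [ 58.8  94.3 -85. ] yaw need 0.1 toolz [ 0.005 -0.001 -1.   ] F [0.4 0.3 0.3] gap 46.6 j [-0.33 -0.09  1.71  0.    1.52 -0.59]
```

```bash
python3 -m crank '[[0.5,25,40,-20,0,0,0.05],[0.5,25,40,-20,0,0,0.05],[0.5,9,14,-20,0,0,0],[0.5,0,0,0,0,0,0],[0.5,0,0,-15,0,0,0],[0.5,0,0,-5,0,0,0],[0.5,0,0,0,0,0,0],[0.5,0,0,0,0,0,0]]' 5
python3 -c "
from h import *
to(.05,-.06,.04)
t=imaging.snapshot('top');s=imaging.snapshot('side');q=np.load('q.npy')
draw(t,q[:3],q[3],q[4],'t3.png');draw(s,q[:3],q[3],q[4],'s3.png')
a=cv2.imread('pics/t3.png');b=cv2.imread('pics/s3.png');cv2.imwrite('pics/c3.png',cv2.resize(np.hstack([a[80:420,180:500],b[40:380,80:440]]),(800,400)))
"
```

```text
time_s: 2.8
tool_pos: [0.5677, -0.0214, 0.1048]
orientation: [0.566, 0.824, 0.002, 0.005]
ft_force: [-0.2, -0.6, 0.9]
finger_gap: 0.0462
t 2.8 own [ 51.  -63.6 104.8] shift [ -3.   -2.2 -64.8] yaw need -0.006 toolz [ 0.009 -0.003 -1.   ] F [-0.2 -0.6  0.9] gap 46.2 j [-0.13  0.09  1.68 -0.    1.36 -0.49]
```

View pics/c3.png

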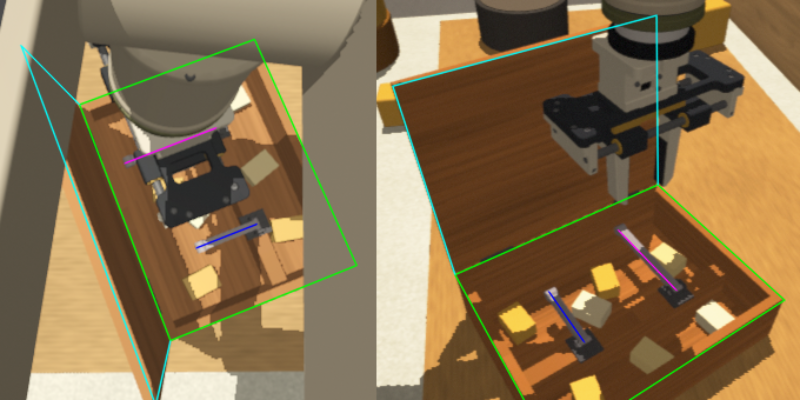

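```bash
python3 -m crank '[[0.5,-3,-2,-20,0,0,0],[0.5,0,0,-20,0,0,0],[0.5,0,0,-20,0,0,0],[0.5,0,0,-4,0,0,0],[0,0,0,0,0,0,0],[0,0,0,0,0,0,0],[0,0,0,0,0,0,0],[0,0,0,0,0,0,0]]' 6
python3 -c "
from h import *
to(.05,-.06,.04)
s=imaging.snapshot('side');q=np.load('q.npy')
draw(s,q[:3],q[3],q[4],'s4.png')"
```

```text
time_s: 3.9
tool_pos: [0.5645, -0.0237, 0.0377]
orientation: [0.566, 0.825, 0.002, 0.006]
ft_force: [-0.6, 0.1, -0.2]
finger_gap: 0.0111
t 3.9 own [ 50.  -59.8  37.7] shift [0.2 0.1 2.3] yaw need -0.006 toolz [ 0.011 -0.003 -1.   ] F [-0.6  0.1 -0.2] gap 11.1 j [-0.13  0.14  1.75 -0.    1.24 -0.5 ]
```

View pics/s4.png

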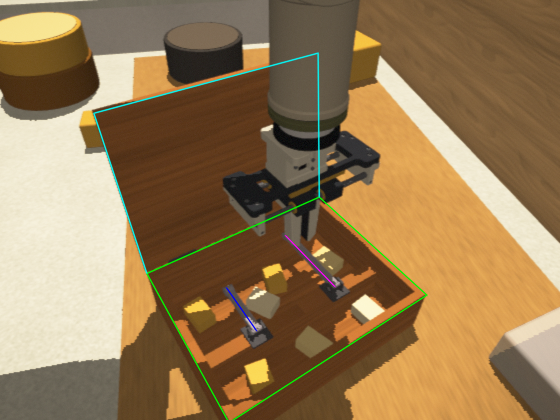

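```bash
python3 -m crank '[[0,0.3,-0.8,12,0,0,0],[0,1,-2.5,11.6,0,0,0],[0,1.6,-4.1,11.2,0,0,0],[0,2.1,-5.6,10.4,0,0,0],[0,2.7,-7,9.3,0,0,0],[0,3.1,-8.2,8.2,0,0,0],[0,3.5,-9.3,6.7,0,0,0],[0,3.8,-10.1,5.2,0,0,0]]' 6
python3 -c "
from h import *
to(.05-.051,-.06,.0366+.0746)
s=imaging.snapshot('side');q=np.load('q.npy')
draw(s,q[:3],q[3],1.2,'s5.png')"
```

```text
time_s: 4.95
tool_pos: [0.5847, -0.0747, 0.1191]
orientation: [0.566, 0.825, 0.002, 0.007]
ft_force: [0.7, 0.8, 0.2]
finger_gap: 0.0008
t 4.95 own [ -4.8 -60.6 119.1] shift [-1.9  3.4 -7.9] yaw need -0.007 toolz [ 0.014 -0.004 -1.   ] F [0.7 0.8 0.2] gap 0.8 j [-0.21  0.13  1.61 -0.    1.39 -0.58]
```

View pics/s5.png

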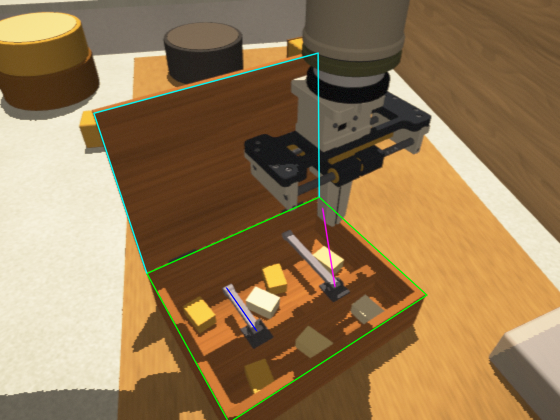

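```bash
python3 -m crank '[[0.4,-9,26,0,0,0,0],[0.4,-9,25,0,0,0,0],[0.4,-1,1,0,0,0,0],[0.4,0,0,-20,0,0,0],[0.4,0,0,-25,0,0,0],[0.4,0,0,-20,0,0,0],[0.4,0,0,-19,0,0,0],[0.4,0,0,0,0,0,0]]' 20
python3 -c "
from h import *
to(.05,-.06,.034)"
```

```text
time_s: 6.0
tool_pos: [0.564, -0.0284, 0.0263]
orientation: [0.568, 0.823, 0.0, 0.005]
ft_force: [0.2, 0.8, 0.7]
finger_gap: 0.0369
t 6.0 own [ 45.7 -57.6  26.3] shift [0.7 4.8 7.7] yaw need -0.001 toolz [ 0.009 -0.005 -1.   ] F [0.2 0.8 0.7] gap 36.9 j [-0.14  0.16  1.76 -0.    1.22 -0.5 ]
```

```bash
python3 -m crank '[[0.4,1,5,7,0,0,0],[0,0,0,0,0,0,0],[0,0,0,0,0,0,0],[0,0,0,0,0,0,0],[0,0,0,0,0,0,0],[0,0,0,0,0,0,0],[0,0,0,0,0,0,0],[0,0,0,0,0,0,0]]' 20
python3 -c "
from h import *
to(.05,-.06,.034)
p=imaging.snapshot('side');save(p,'s6.png');cv2.imwrite('pics/s6z.png',cv2.resize(p['frame'][180:320,220:380,::-1],(800,600)))"
```

```text
time_s: 7.0
tool_pos: [0.5672, -0.024, 0.0362]
orientation: [0.568, 0.823, 0.001, 0.007]
ft_force: [0.0, 0.7, 0.5]
finger_gap: 0.0002
t 7.0 own [ 48.7 -62.1  36.2] shift [-2.4  0.4 -2.2] yaw need -0.001 toolz [ 0.013 -0.006 -1.   ] F [0.  0.7 0.5] gap 0.2 j [-0.13  0.15  1.75 -0.    1.23 -0.49]
```

View pics/s6z.png

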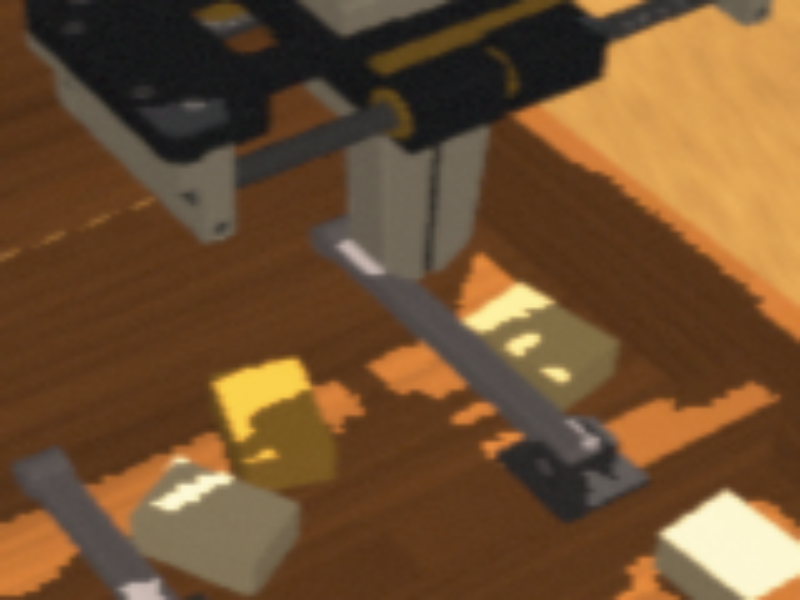

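```bash
python3 -c "
from h import *
p=imaging.snapshot('side');q=np.load('q.npy');t=arm.state()['tool_pos'];im=p['frame'][:,:,::-1].copy()
im=cv2.resize(im[180:320,220:380],(800,700))
def pt(X,c):
    u=proj(p,X)[0]; x=(int((u[0]-220+.5)*5),int((u[1]-180+.5)*5)); cv2.circle(im,x,4,c,-1); print(u)
pt(t,(0,0,255)); pt(t+[0,0,.019],(0,255,255))
for r in(0,.04,.08,.115): pt(W(q,stay(0,-.06,r)),(255,0,255))
for y in(-.005,.005): pt(W(q,np.add(stay(0,-.06,.06),[0,y,.004])),(255,255,0))
for a in(-.0075,.0075):
  for b in (-.01,.01): pt(t+Rz(q[2])@[a,b,0],(0,255,0))
cv2.imwrite('pics/s7.png',im[:600])
"
```

```text
[299.929093   256.54016079]
[300.63201127 247.71481271]
[334.518893   286.25952152]
[315.97573243 266.25103565]
[298.9133357  247.84032715]
[285.06369858 232.89625828]
[310.34983843 253.48961217]
[304.54143923 256.43065791]
[308.55019741 257.02947807]
[297.30842207 262.75702346]
[302.47759749 250.4944943 ]
[291.32009592 256.05153071]
```

View pics/s7.png

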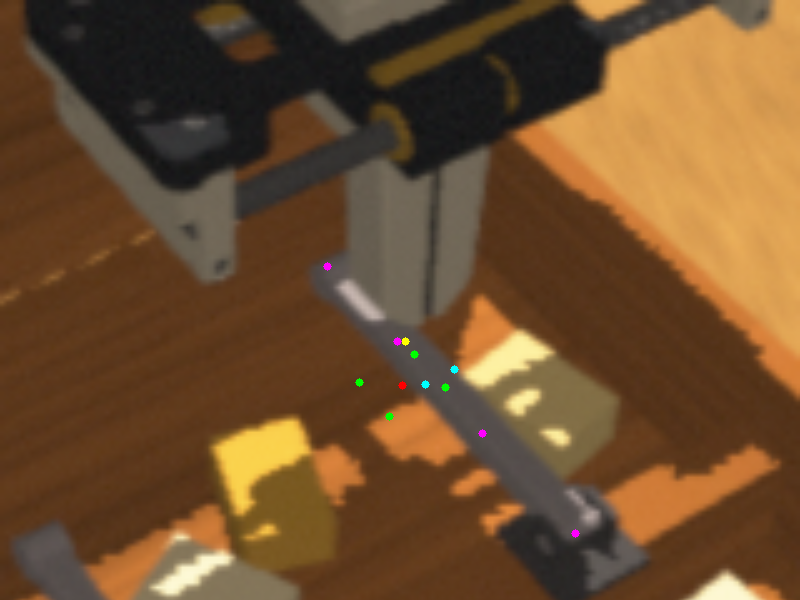

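```bash
python3 -c "
from h import *
p=imaging.snapshot('side');t=imaging.snapshot('top');save(t,'t7.png')
for P in([0.5677,-0.0214,0.1048],[0.5645,-0.0237,0.0377],[0.5847,-0.0747,0.1191],arm.state()['tool_pos']): print(proj(p,P),proj(t,P))
a=cv2.imread('pics/side0.png');
ims=[cv2.imread('pics/'+n) for n in('s3.png','s4.png','s5.png')]
c=[(290,215),(300,245),(330,215)]
cv2.imwrite('pics/z2.png',np.hstack([cv2.resize(i[v-45:v+45,u-30:u+30],(266,400),interpolation=cv2.INTER_NEAREST) for i,(u,v) in zip(ims,c)]))
"
```

```text
[[302.51174092 221.41288045]] [[309.78269323 199.58046579]]
[[298.17058491 255.96266504]] [[308.67620879 211.17208006]]
[[327.6138413  240.61591813]] [[353.04086109 183.64942144]]
[[299.92279087 256.56210505]] [[308.80492851 209.52671351]]
```

View pics/z2.png

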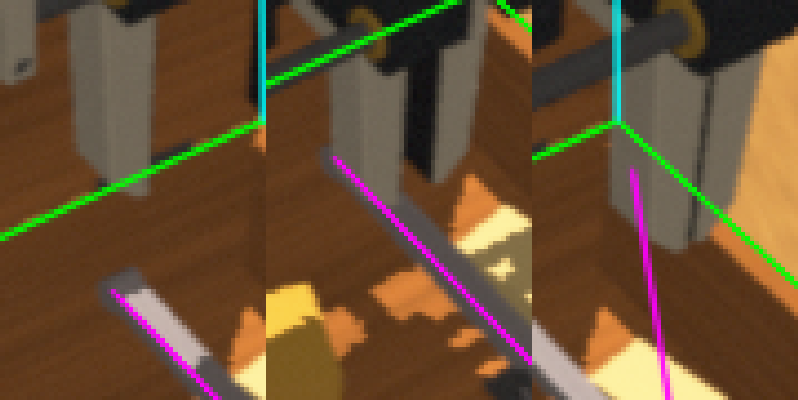

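View pics/t7.png

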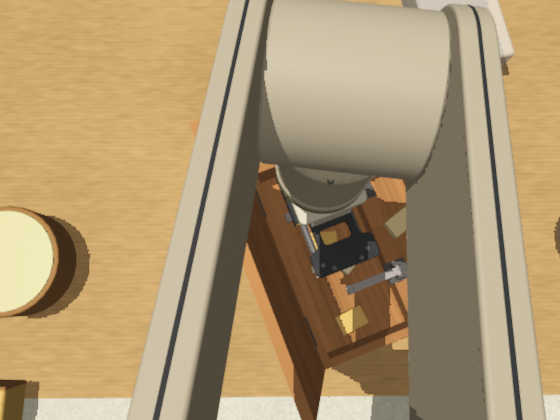

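```bash
python3 -c "
from h import *
p=imaging.snapshot('side');t=imaging.snapshot('top');s=arm.state()
print(s['tool_pos'],s['qpos'])
o=[]
for c in(p,t):
    im=c['frame'][:,:,::-1].copy()
    for h in range(0,300,20):
        u=proj(c,s['tool_pos']+[0,0,h/1e3])[0]; cv2.circle(im,(int(u[0]),int(u[1])),2,(0,0,255) if h%100 else (0,255,0),-1)
    y=Rz(np.load('q.npy')[2])
    for h,w in((.084,.094),(.084,-.094)):
        u=proj(c,s['tool_pos']+y@[0,w,0]+[0,0,h])[0]; cv2.circle(im,(int(u[0]),int(u[1])),3,(255,255,0),-1)
    o.append(cv2.resize(im[0:300,190:440],(400,480)))
cv2.imwrite('pics/z3.png',np.hstack(o))
for z in(.036,.056,.066): print(z,atz(p,307,244,z), Rz(np.load('q.npy')[2]).T@(atz(p,307,244,z)-s['tool_pos']))
"
```

```text
[ 0.56720932 -0.02402892  0.03619786] [-0.12955965  0.14950779  1.7460726  -0.00449249  1.23200673 -0.49079093]
0.036 [ 0.58390281 -0.00219408  0.036     ] [ 0.01451295 -0.0233411  -0.00019786]
0.056 [ 0.57767772 -0.01970312  0.056     ] [ 0.00034061 -0.01132183  0.01980214]
0.066 [ 0.57456518 -0.02845764  0.066     ] [-0.00674556 -0.0053122   0.02980214]
```

View pics/z3.png

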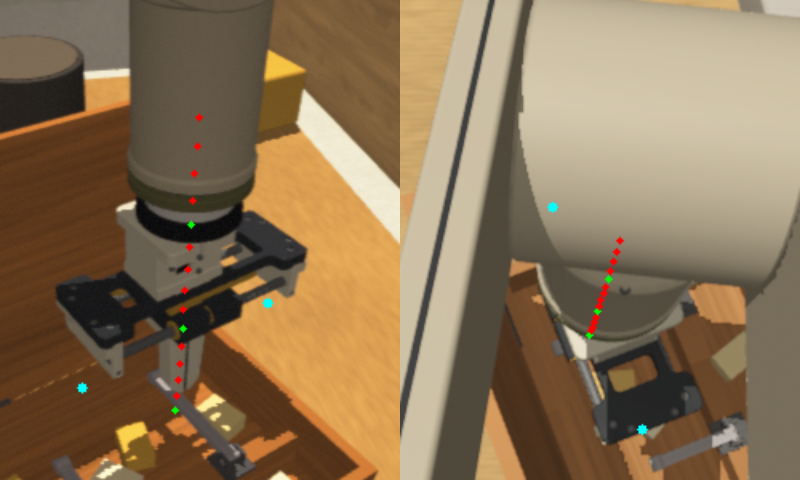

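```bash
python3 -m crank '[[0.5,0,0,8,0,0,0],[0.5,-9,3,0,0,0,0],[0.5,0,0,0,0,0,0],[0.5,0,0,-6,0,0,0],[0.5,0,0,-6,0,0,0],[0.5,0,0,-6,0,0,0],[0.5,0,0,-4,0,0,0],[0.5,0,0,0,0,0,0]]' 20
python3 -c "
from h import *
to(.055,-.054,.01)
p=imaging.snapshot('side');save(p,'s8.png');cv2.imwrite('pics/s8z.png',cv2.resize(p['frame'][180:300,220:380,::-1],(800,600)))"
```

```text
time_s: 8.3
tool_pos: [0.5569, -0.0207, 0.0204]
orientation: [0.568, 0.823, 0.001, 0.007]
ft_force: [0.3, 0.2, -0.1]
finger_gap: 0.0466
t 8.3 own [ 55.5 -53.7  20.4] shift [  0.4  -0.3 -10.4] yaw need -0.001 toolz [ 0.012 -0.006 -1.   ] F [ 0.3  0.2 -0.1] gap 46.6 j [-0.13  0.14  1.78 -0.    1.2  -0.49]
```

View pics/s8z.png

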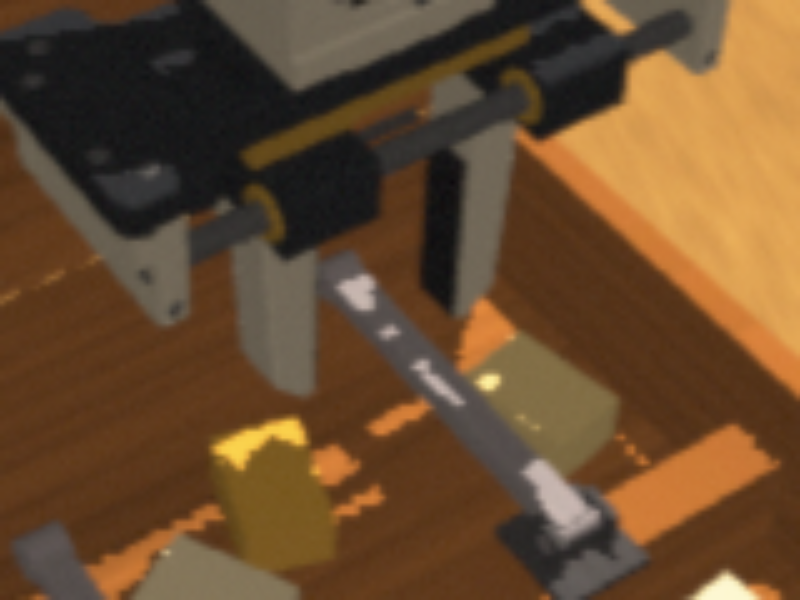

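```bash
python3 -m crank '[[0.5,0,0,-5,0,0,0],[0.5,0,0,-5,0,0,0],[0.5,0,0,0,0,0,0],[0,0,0,0,0,0,0],[0,0,0,0,0,0,0],[0,0,0,0,0,0,0],[0,0,0,0,0,0,0],[0,0,0,0,0,0,0]]' 15
python3 -c "
from h import *
to(.055,-.054,.01)
p=imaging.snapshot('side');save(p,'s9.png');cv2.imwrite('pics/s9z.png',cv2.resize(p['frame'][180:300,220:380,::-1],(800,600)))"
```

```text
time_s: 9.35
tool_pos: [0.5632, -0.0189, 0.0133]
orientation: [0.568, 0.823, 0.006, 0.011]
ft_force: [1.4, 0.8, -2.0]
finger_gap: 0.0097
t 9.35 own [ 55.  -60.2  13.3] shift [-5.9 -2.2 -3.3] yaw need -0.001 toolz [ 0.025 -0.003 -1.   ] F [ 1.4  0.8 -2. ] gap 9.7 j [-0.12  0.16  1.79 -0.    1.18 -0.49]
```

View pics/s9z.png

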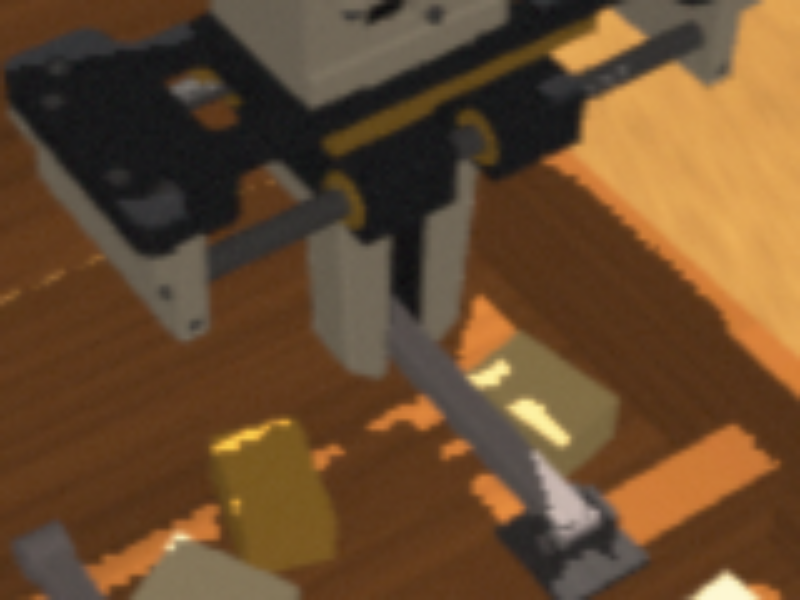

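```bash
python3 -m crank '[[0,0.3,-0.8,12,0,0,0],[0,1,-2.5,11.6,0,0,0],[0,1.6,-4.1,11.2,0,0,0],[0,2.1,-5.6,10.4,0,0,0],[0,2.7,-7,9.3,0,0,0],[0,3.1,-8.2,8.2,0,0,0],[0,3.5,-9.3,6.7,0,0,0],[0,3.8,-10.1,5.2,0,0,0]]' 15
python3 -c "
from h import *
to(-.041,-.06,.013+.08)
p=imaging.snapshot('side');q=np.load('q.npy');draw(p,q[:3],q[3],1.2,'s10.png')"
```

```text
time_s: 10.4
tool_pos: [0.5821, -0.0692, 0.0916]
orientation: [0.568, 0.823, 0.006, 0.011]
ft_force: [3.2, 2.5, -4.3]
finger_gap: 0.0096
t 10.4 own [  1.2 -60.1  91.6] shift [ 14.8 -39.5   1.4] yaw need -0.001 toolz [ 0.024 -0.003 -1.   ] F [ 3.2  2.5 -4.3] gap 9.6 j [-0.21  0.13  1.66  0.    1.33 -0.57]
```

View pics/s10.png

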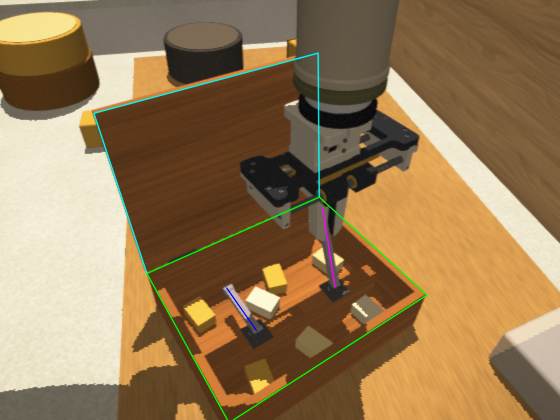

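```bash
python3 -m crank '[[0,4,-10.8,3.5,0,0,0],[0,4,-10.8,1.8,0,0,0],[0,4,-10.8,0,0,0,0],[0,4,-10.8,-1,0,0,0],[0,0,0,0,0,0,0],[0,0,0,0,0,0,0],[0,0,0,0,0,0,0],[0,0,0,0,0,0,0]]' 15
python3 -c "
from h import *
to(-.041,-.06,.013+.08)
p=imaging.snapshot('side');q=np.load('q.npy');draw(p,q[:3],q[3],1.71,'s11.png');i=cv2.imread('pics/s11.png');cv2.imwrite('pics/s11z.png',cv2.resize(i[180:330,240:440],(800,600)))"
```

```text
time_s: 11.45
tool_pos: [0.601, -0.1171, 0.0977]
orientation: [0.568, 0.823, 0.006, 0.013]
ft_force: [2.9, 0.8, 1.5]
finger_gap: 0.0062
t 11.45 own [-50.3 -60.9  97.7] shift [-4.1  8.4 -4.7] yaw need -0.0 toolz [ 0.028 -0.004 -1.   ] F [2.9 0.8 1.5] gap 6.2 j [-0.28  0.19  1.59  0.    1.34 -0.64]
```

View pics/s11z.png

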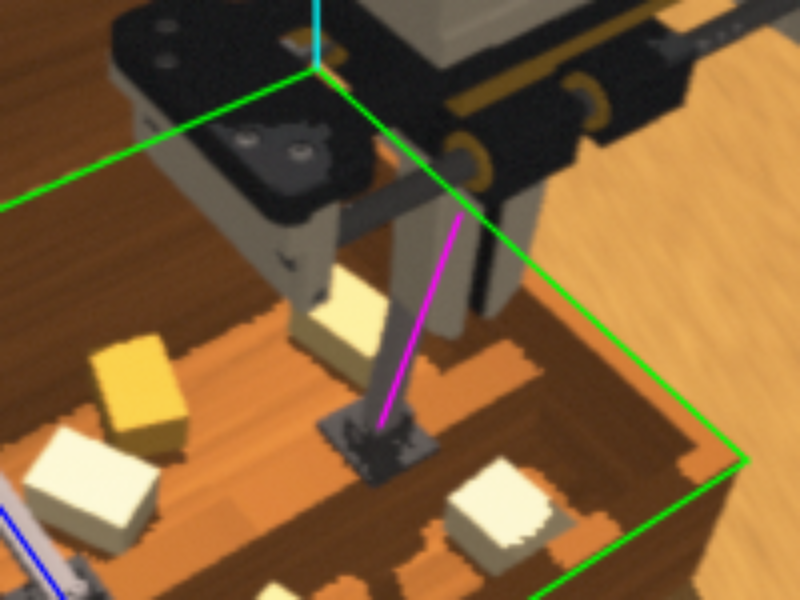

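```bash
python3 -c "
from h import *
p=imaging.snapshot('side');q=np.load('q.npy')
im=cv2.resize(p['frame'][180:330,240:440,::-1],(800,600),interpolation=cv2.INTER_CUBIC)
for a,c in((1.3,(255,0,0)),(1.5,(0,255,0)),(1.71,(0,0,255))):
  for e in(-.005,.005):
    pts=(proj(p,W(q,[np.add(stay(a,-.06,r),[0,e,0]) for r in(0,.05)]))-[240,180])*4
    cv2.polylines(im,[np.int32(pts)],False,c,1)
cv2.imwrite('pics/s12.png',im)"
```

```text
(no output)
```

View pics/s12.png

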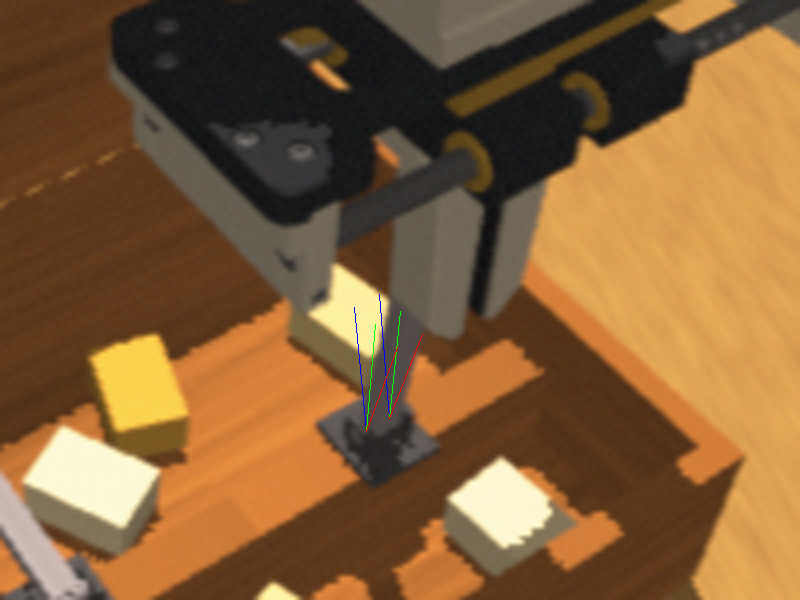

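```bash
python3 -m crank '[[0,6,-16,0,0,0,0],[0,6,-16,0,0,0,0],[0,4,-10,15,0,0,0],[0,0,0,45,0,0,0],[0,0,0,50,0,0,0],[0,0,0,50,0,0,0],[0,0,0,50,0,0,0],[0,0,0,30,0,0,0]]' 15
python3 -c "
from h import *
to(.185,-.02,.32)
p=imaging.snapshot('side');t=imaging.snapshot('top');q=np.load('q.npy');draw(p,q[:3],q[3],1.71,'s13.png');draw(t,q[:3],q[3],1.71,'t13.png');
a=cv2.imread('pics/t13.png');b=cv2.imread('pics/s13.png');cv2.imwrite('pics/c13.png',cv2.resize(np.hstack([a[80:420,180:500],b[40:380,80:440]]),(800,400)))"
```

```text
time_s: 12.55
tool_pos: [0.6117, -0.1663, 0.3443]
orientation: [0.57, 0.822, 0.003, 0.008]
ft_force: [0.5, 0.3, 0.4]
finger_gap: 0.0006
t 12.55 own [-100.1  -53.4  344.3] shift [-132.2  254.8  -24.3] yaw need 0.004 toolz [ 0.017 -0.004 -1.   ] F [0.5 0.3 0.4] gap 0.6 j [-0.35  0.2   1.12  0.    1.8  -0.7 ]
```

View pics/s13.png

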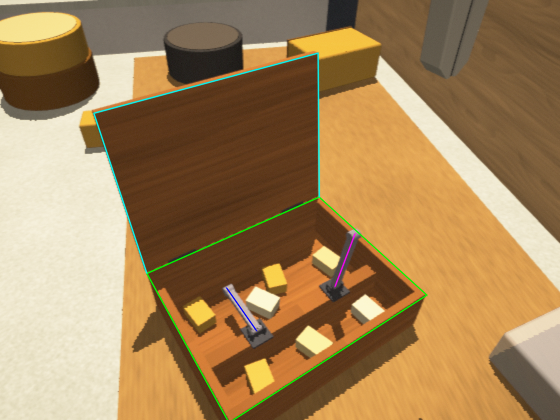

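View pics/t13.png

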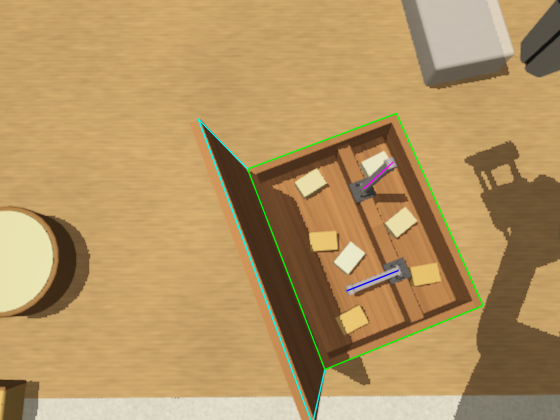

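```bash
python3 -c "
from h import *
p=imaging.snapshot('side');t=imaging.snapshot('top');s=arm.state()
for c,n,(u,v) in((p,'s',(450,60)),(t,'t',(530,60))):
    print(n,proj(c,s['tool_pos']))
    im=cv2.resize(c['frame'][max(v-60,0):v+60,u-30-20:min(u+50,560),::-1],None,fx=4,fy=4)[:,:320 if n=='t' else 400]; cv2.imwrite('pics/x%s.png'%n,im); print(im.shape)
a=cv2.imread('pics/xs.png');b=cv2.imread('pics/xt.png');cv2.imwrite('pics/x.png',np.hstack([a[:480],b[:480]]))
"
```

```text
s [[426.56874556 120.94269664]]
(480, 400, 3)
t [[506.43558265  87.04981482]]
(480, 320, 3)
```

View pics/x.png

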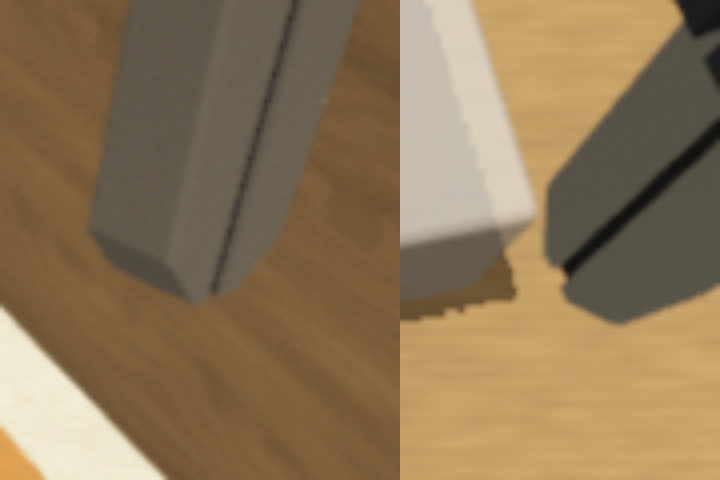

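```bash
python3 -c "
from h import *
p=imaging.snapshot('side');t=imaging.snapshot('top');s=arm.state();q=np.load('q.npy')
o1,d1=ray(p,451,71);o2,d2=ray(t,521,66)
d1/=np.linalg.norm(d1);d2/=np.linalg.norm(d2)
A=np.c_[d1,-d2];x=np.linalg.lstsq(A,o2-o1,rcond=None)[0];a=o1+d1*x[0];b=o2+d2*x[1];print(a,b,np.linalg.norm(a-b),s['tool_pos'],(a+b)/2-s['tool_pos'])
print('own off',Rz(q[2]).T@((a+b)/2-s['tool_pos']))
print('cams',o1,o2)
"
```

```text
[ 0.62054768 -0.16433317  0.37850819] [ 0.61306994 -0.1615905   0.37329855] 0.00951731238384803 [ 0.61067524 -0.16534476  0.33773201] [0.00613358 0.00238292 0.03817136]
own off [ 5.77571399e-05 -6.57994906e-03  3.81713582e-02]
cams [ 0.43643866 -0.4169602   0.50977377] [0.4483949  0.01546792 0.70288221]
```

```bash
python3 -m crank '[[0,-27,53,0,0,0,0],[0,-27,53,0,0,0,0],[0,-27,53,0,0,0,0],[0,-27,53,0,0,0,0],[0,-27,53,0,0,0,0],[0,0,0,0,0,0,0],[0,0,0,0,0,0,0],[0,0,0,0,0,0,0]]' 15
python3 -c "
from h import *
to(.19,-.02,.225)
p=imaging.snapshot('side');save(p,'s14.png')"
```

```text
time_s: 13.85
tool_pos: [0.4651, 0.1046, 0.3203]
orientation: [0.571, 0.821, -0.004, -0.007]
ft_force: [0.8, -0.5, 0.2]
finger_gap: 0.001
t 13.85 own [205.2 -12.2 320.3] shift [ 12.7 -11.5 -95.3] yaw need 0.006 toolz [-0.016  0.001 -1.   ] F [ 0.8 -0.5  0.2] gap 1.0 j [ 0.11 -0.2   1.57  0.    1.79 -0.24]
```

View pics/s14.png

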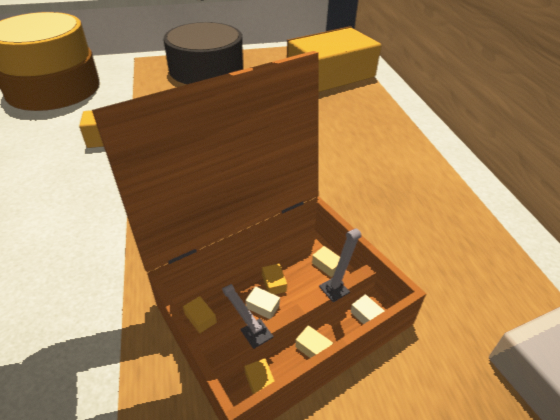

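```bash
python3 -m crank '[[0,0,0,-35,0,0,0],[0,0,0,-35,0,0,0],[0,0,0,-20,0,0,0],[0,0,0,0,0,0,0],[0,3.5,-9,0,0,0,0],[0,3.5,-9,0,0,0,0],[0,3.5,-9,0,0,0,0],[0,0,0,0,0,0,0]]' 15
python3 -c "
from h import *
to(.16,-.02,.225)
p=imaging.snapshot('side');t=imaging.snapshot('top');cv2.imwrite('pics/c15.png',cv2.resize(np.hstack([p['frame'],t['frame']])[:,:,::-1],(800,300)))"
```

```text
time_s: 14.9
tool_pos: [0.4803, 0.0695, 0.2306]
orientation: [0.575, 0.818, -0.004, -0.005]
ft_force: [0.2, 0.8, 1.1]
finger_gap: 0.0005
t 14.9 own [166.9 -14.  230.6] shift [ 8.1 -4.3 -5.6] yaw need 0.017 toolz [-0.013  0.    -1.   ] F [0.2 0.8 1.1] gap 0.5 j [ 0.04 -0.18  1.71  0.    1.63 -0.31]
```

View pics/c15.png

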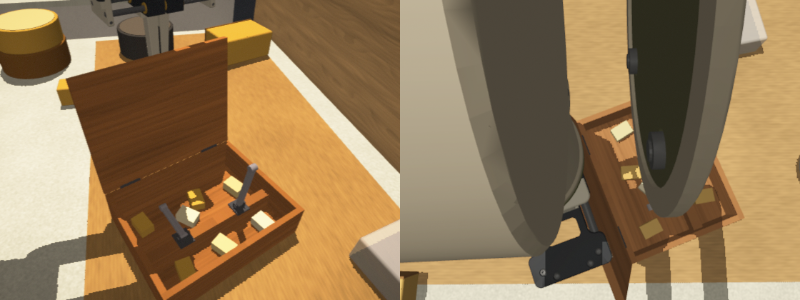

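```bash
python3 -m crank '[[0,5,-13,0,0,0,0],[0,5,-13,0,0,0,0],[0,5,-13,0,0,0,0],[0,5,-13,0,0,0,0],[0,5,-13,-2,0,0,0],[0,5,-13,-3,0,0,0],[0,5,-13,-4,0,0,0],[0,5,-13,-4,0,0,0]]' 15
python3 -c "
from h import *
to(-.015,-.02,.172)
p=imaging.snapshot('side');t=imaging.snapshot('top');q=np.load('q.npy');draw(p,q[:3],1.2,1.71,'s16.png');draw(t,q[:3],1.2,1.71,'t16.png');cv2.imwrite('pics/c16.png',cv2.resize(np.hstack([cv2.imread('pics/s16.png'),cv2.imread('pics/t16.png')]),(800,300)))"
```

```text
time_s: 16.0
tool_pos: [0.5225, -0.0404, 0.2168]
orientation: [0.574, 0.819, -0.003, -0.005]
ft_force: [-0.8, -0.3, 0.4]
finger_gap: 0.0004
t 16.0 own [ 49.3 -14.6 216.8] shift [ 27.8 -58.2 -44.8] yaw need 0.015 toolz [-0.013  0.001 -1.   ] F [-0.8 -0.3  0.4] gap 0.4 j [-0.17 -0.07  1.64 -0.    1.59 -0.52]
```

View pics/c16.png

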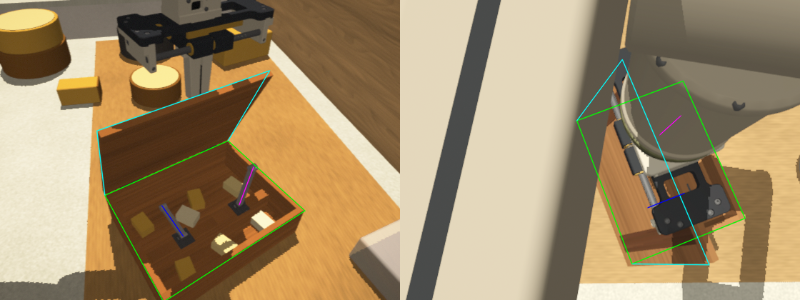

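```bash
python3 -m crank '[[0,3.3,-9,-4,0,0,0],[0,3.3,-9,-4,0,0,0],[0,3.3,-9,-5,0,0,0],[0,3.3,-9,-5,0,0,0],[0,3,-8,-6,0,0,0],[0,3,-8,-6,0,0,0],[0,3,-8,-7,0,0,0],[0,0,0,0,0,0,0]]' 15
python3 -c "
from h import *
to(-.015,-.02,.172)
p=imaging.snapshot('side');t=imaging.snapshot('top');q=np.load('q.npy');draw(p,q[:3],.8,1.71,'s17.png')"
```

```text
time_s: 17.1
tool_pos: [0.5455, -0.1048, 0.1759]
orientation: [0.575, 0.818, -0.004, -0.006]
ft_force: [0.2, 0.5, 0.4]
finger_gap: 0.0002
t 17.1 own [-19.1 -13.3 175.9] shift [ 4.8  6.2 -3.9] yaw need 0.016 toolz [-0.015  0.001 -1.   ] F [0.2 0.5 0.4] gap 0.2 j [-0.28  0.03  1.61 -0.    1.52 -0.63]
```

View pics/s17.png

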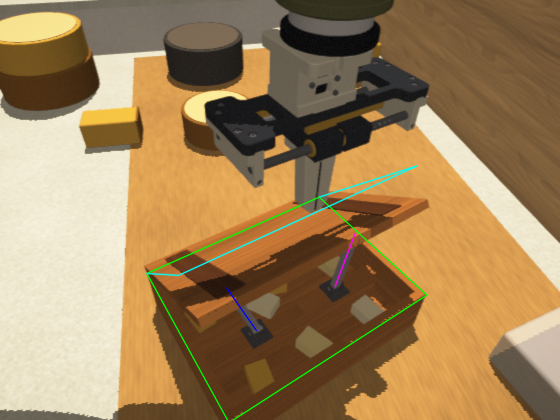

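```bash
python3 -m crank '[[0,0,0,30,0,0,0],[0,0,0,50,0,0,0],[0,0,0,50,0,0,0],[0,0,0,40,0,0,0],[0,20,-55,0,0,0,0],[0,20,-55,0,0,0,0],[0,20,-55,0,0,0,0],[0,0,0,0,0,0,0]]' 15
python3 -c "
from h import *
to(-.015,-.02,.172)
p=imaging.snapshot('side');t=imaging.snapshot('top');q=np.load('q.npy');draw(p,q[:3],.57,1.71,'s18.png');draw(t,q[:3],.57,1.71,'t18.png')"
```

```text
time_s: 18.2
tool_pos: [0.6066, -0.2698, 0.3554]
orientation: [0.572, 0.82, -0.003, -0.004]
ft_force: [0.1, 0.4, 0.2]
finger_gap: 0.0003
t 18.2 own [-195.1  -12.   355.4] shift [ -56.3  171.2 -183.4] yaw need 0.008 toolz [-0.009 -0.    -1.   ] F [0.1 0.4 0.2] gap 0.3 j [-0.49  0.32  0.96 -0.    1.87 -0.85]
```

View pics/s18.png

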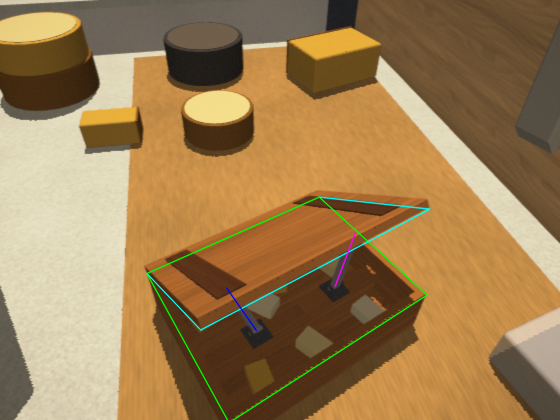

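View pics/t18.png

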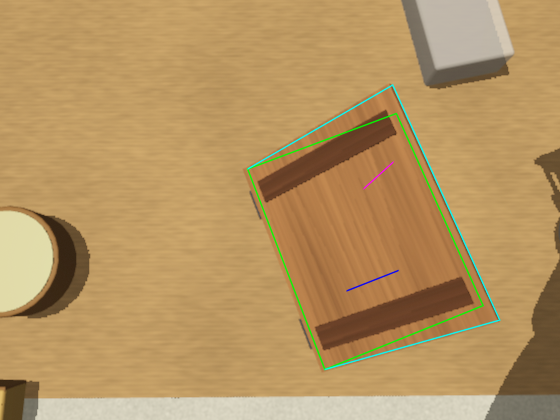

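```bash
python3 -m crank '[[0,0,0,0,0,0,0],[0,0,0,0,0,0,0],[0,0,0,0,0,0,0],[0,0,0,0,0,0,0],[0,0,0,0,0,0,0],[0,0,0,0,0,0,0],[0,0,0,0,0,0,0],[0,0,0,0,0,0,0]]' 15
python3 -c "
from h import *
p=imaging.snapshot('side');a=cv2.imread('pics/s18.png')
im=p['frame'][:,:,::-1]
cv2.imwrite('pics/s19.png',cv2.resize(im[180:420,140:440],(800,600)));s=arm.state();print(s['ft_force'],s['tool_pos'],s['qvel'])"
```

```text
time_s: 19.3
tool_pos: [0.6069, -0.2624, 0.3622]
orientation: [0.569, 0.823, -0.001, 0.001]
ft_force: [-0.0, -0.5, -0.4]
finger_gap: 0.0002
[ 0.33104619 -0.74650588  0.73503155] [ 0.60690026 -0.26238136  0.36220379] [ 0.00049111  0.00068447  0.00099363  0.00054605 -0.00048905 -0.00055841]
```

View pics/s19.png

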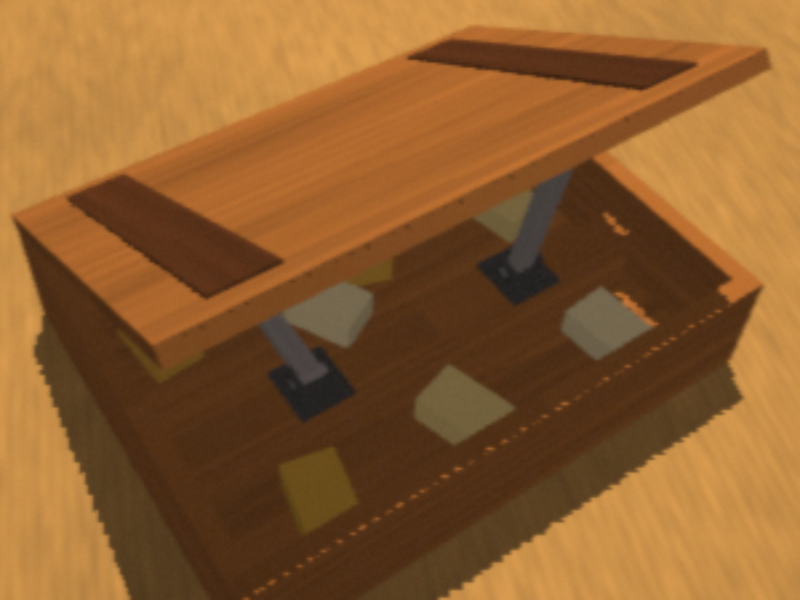

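The picture shows the lid half open at the same place as a second earlier. The long stay stands under it (foot at about (515,270) in the zoomed picture), and the short stay still lies down. The robot is clear of everything, so I'm handing in.

```bash
python3 -c "
from cell import arm
print(arm.hand_in())"
```

```text
the job is handed in; nothing more can be done
None
```

The long stay is flipped up onto its stop and the lid rests propped half open on it, with the short stay left lying down. I handed the job in at about 19.4 s of the 48 s allowed; the system gave no verdict.

**How it went:** I gripped the long stay near its free end and swung it up with the lid still at about 1.7 rad. I then pushed the lid over from behind with closed fingers until it settled on the stay.

**Last checks:**
- **Lid:** it matches the 0.57 rad overlay in both cameras and looked the same a second later.
- **Long stay:** before the lid came down it matched the overlay for its stop at 1.71 rad. Afterwards only its lower part shows, and it still stands.
- **Short stay:** the part still visible under the lid has not moved.
- **Robot:** it is clear of everything, with wrist force around 1 N, which is noise level.

**What failed or disagreed:**
- **First grasps:** the first two attempts closed on air above the bar. The cameras showed the fingertips about 35 mm higher than the reported TCP, and once I reached lower for this the third attempt held. The two camera sightings of the tip disagreed by about 10 mm, so that offset is rough. I never found its cause.
- **End of the swing:** the fingers overshot the stop and slipped off the bar, but the stay remained on its stop.

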